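# Park the variable resistor box on its mat and zero its dial

### The job

Put the small pale grey metal box with the dial knob on the black rubber mat, set down gently, lying flat, wholly on the mat and square with it lengthwise. Turn the knob until its red pointer stands at the red zero mark of the scale, and leave the box there like that. Leave the loose roll of black tape undisturbed.

Things in the scene. Friction and masses are not known exactly. Their poses are not given: they have to be found in the camera images.
- rbox: Loose pale grey die-cast metal box, about 0.4 kg, 54 mm wide (its x), 93 mm long (its y, -41 to +52 mm), 35 mm high (z up); a BNC socket sticks out 11 mm more at its -y end. Origin: centre of the underside. On its lid, at x = 0, y = +5 mm, are a white scale disc (53 mm) and a round knob. Hold the case across its 54 mm width. Starts with its y axis roughly along the robot's x.
- zero_knob (a joint): Knob angle (rad): 0 when the red pointer stands at the red zero mark, which is on the box's +y side of the scale; grows anticlockwise seen from above. Starts at 1.7 to 2.6, so it must turn clockwise by that. One scale division is 0.3 rad. Turns from -0.6 to 3.1 with no stop at zero, light friction 0.03 N m, stays where it is left.
- knob_top (a point): Centre of the knob's top face, on its axis, 62 mm above the underside of the box. Black fluted round knob, 38 mm in diameter, 24 mm high (38 to 62 mm above the box's underside), to be gripped at any yaw; a red line on its top and a small red tab at its foot (reaching 22 mm from the axis) are the pointer. Axes as the box's.
- pointer (a point): Tip of the red pointer tab at the foot of the knob, 21 mm from its axis; turns with the knob.
- zero_mark (a point): The red zero mark at the rim of the scale, 21 mm from the knob's axis towards the box's +y.
- mat: Black rubber mat with a thin yellow border line, fixed to the bench, 160 mm long (its x), 100 mm wide (its y), 3 mm thick. Origin: centre of the underside; the top is 3 mm higher.
- tape_black: Loose roll of black tape lying flat, 66 mm in diameter, 19 mm high; bystander, not to be disturbed. Origin: centre of the underside. It and the box swap places between starts.

How it is judged:
By the outcome, as a careful person would: the job done as asked, in the order asked, and still so for the second after the job is handed in, with the robot touching nothing.
It also fails if it takes over 62 s, if anything falls off the work surface, if the arm or the gripper's body presses on something with over 40 N, if the wrist force passes 120 N, or if a joint passes its speed limit or range.

### The arm

A 7-joint arm with a two-finger parallel gripper is mounted at the origin on a cart in front of the work surface, level with it; the furniture and walls round the work are solid. World frame = base frame: x ahead of the robot, y to its left, z up, the work surface at z = 0. Lengths are in m, angles in rad, forces in N, time in s.
With the tool pointing down it reaches from about 0.425 to 0.925 m from the base axis. Payload 6.8 kg.
Tool frame: the origin (TCP) lies at the very end of the fingers, on their centre line; the grasp point (between the pads) lies 19 mm behind it; z points along the fingers, y is the line along which they close (so a half turn about z gives the same grasp; the last joint's range is limited). The gripper opens to 85 mm and grips with 20 to 120 N. Pads are 22 mm wide; open, the fingers measure 114 mm over their backs; the gripper's body (76 mm by 85 mm) begins 54 mm behind the grasp point. The pads swing forward as they close: fully open they stand 13 mm farther back than shut.
Start: joints at [-1.239, 0.477, 0.022, 1.555, -0.011, 1.109, -0.083], TCP at [0.287, 0.611, 0.231] pointing down, gripper open.
Joint ranges: [-2.96, 2.96], [-0.34, 2.1], [-1.41, 1.46], [0.24, 2.44], [-1.37, 4.51], [0.17, 1.92], [-2.96, 2.96]. Speed limits (rad/s): [2.39, 2.39, 3.14, 3.14, 3.14, 3.14, 3.14].

### API

Orientations are given as a unit quaternion [w, x, y, z].
In Python, from station import bot, cam gives the robot as it stands (bot), with the cameras (cam).
- The arm moves only by the tool advance, called after "Call:" by a JSON object that holds its "api" and its "payload", one argument or row to a line. Schema: {"type":"object","properties":{"plan":{"type":"string"},"force":{"type":"number"},"only":{"type":"string"},"quiet":{"type":"boolean"},"lines":{"type":"string"}},"required":["plan"],"additionalProperties":false}. plan is a string of 1 to 20 rows, parted by semicolons, with the numbers parted by commas; each row has 5 numbers: dx, dy, dz in m, then a turn about the tool's z in rad, then the opening from 0.0 (shut) to 1.0 (fully open); each row shifts and turns the commanded pose from where the row before left it, along the tool's axes as they then stand; what a row does not reach is not made up. A row lasts 1/10 s, in which the tool goes at most 0.05 m and 0.15 rad, less where a joint would pass 70% of its speed; a pose out of reach is approached as far as the arm can. The fingers move at their own pace and stop on an object; force is the grip in N (left out, the last holds). Time passes only in rows, so rows that do not move let the fingers close. The tool returns the time, the measured TCP pose, the force, the opening and the grip force at its end. only (a regular expression) keeps the lines of the reply that match it, lines (a string "A,B") keeps lines A to B, and quiet returns only ok. Input that does not fit is refused with a message, and nothing moves.
- bot.get_obs(): the state, without advancing time (a new reading comes with each control period).
- cam.read_camera(name): name is "side" or "top"; returns the picture (400x640x3 uint8, blue, green, red); there is no depth.
- cam.camera_info(name): a dict with "vertical_fov" (degrees; the focal length in pixels is half the picture's height over the tangent of half this angle, whatever the lens; pixels are square), "cx", "cy" (the principal point, pixels), "k1" (the pictures are not rectified: a ray, as slopes to the right and down, at radius r is drawn at 1 + k1 r^2 times it, then the intrinsics apply), "view" (4x4, takes a point from world to camera coordinates). Camera axes: x right, y up, looking along -z (the intrinsics and any distortion apply to the point x, -y, -z); pixel columns grow to the right and rows downward; lengths in m; the calibration is good to about 2 mm. A picture is of the moment at which its call begins. camera_info takes no time and is no camera call.
- bot.hand_in(): hands the job in; it is judged then, once.
The state is a dict: "t": time; "q": joint angles; "joint_vel": joint speeds; "joint_torque": joint torques, N m; "eef_pos": TCP position; "tool_rot": TCP orientation; "contact_force": force on the tool from outside, world axes, zero at the start; "torque": the same for the moment, N m; "gripper_width": opening from 0.0 (shut) to 1.0 (fully open); "grasp_force": force on a finger pad.
Only numpy, scipy, OpenCV 4.12 (cv2) and the standard library are available. Lean on these libraries where they do the work, as an engineer would, in place of code of your own. Each camera call takes 0.05 s, during which the arm holds its last target. There are 200 camera calls.

## Working session

There is one attempt and no reset: what is moved stays moved. The work goes in short steps, Python scripts to look and compute and a tool call to move; the robot and the scene stay as the last step left them, time stands still between calls to the robot, and variables do not carry over. Pictures are saved under pics/ and viewed, at most 10 in all, crops included, and the job is handed in when it is done.

```bash
ls; mkdir -p pics
```

Create h.py:
```python
import numpy as np, cv2
from station import bot, cam
def K(n):
    c=cam.camera_info(n); f=200/np.tan(np.radians(c["vertical_fov"])/2)
    return c,f,np.array(c["view"])
def ray(n,u,v):
    c,f,V=K(n); d=np.array([(u-c["cx"])/f,(v-c["cy"])/f]); s=d.copy()
    for _ in range(30): s=d/(1+c["k1"]*(s@s))
    R=V[:3,:3]; return -R.T@V[:3,3], R.T@np.array([s[0],-s[1],-1])
def at(n,u,v,z):
    o,d=ray(n,u,v); return o+d*(z-o[2])/d[2]
def px(n,p):
    c,f,V=K(n); q=V[:3,:3]@np.array(p)+V[:3,3]; s=np.array([q[0],-q[1]])/-q[2]
    s=s*(1+c["k1"]*(s@s)); return s*f+[c["cx"],c["cy"]]
def snap(n,name,roi=None,k=1):
    im=cam.read_camera(n)
    if roi: im=im[roi[1]:roi[3],roi[0]:roi[2]]
    if k!=1: im=cv2.resize(im,None,fx=k,fy=k,interpolation=cv2.INTER_CUBIC)
    cv2.imwrite("pics/"+name+".png",im)
```

Run:
```python
from h import *
snap("top","top0"); snap("side","side0")
for n in("top","side"):
    c,f,V=K(n); print(n,f,c["cx"],c["cy"],c["k1"],(-V[:3,:3].T@V[:3,3]).round(3),V[:3,:3].round(2).tolist())
o=bot.get_obs(); print(o["t"],o["eef_pos"],o["tool_rot"],o["gripper_width"])
```

```text
pics
station.py
top 405.3291303526404 314.9767118726616 202.00305990095106 -0.05736089641787731 [0.426 0.333 0.923] [[0.03, -1.0, -0.02], [1.0, 0.03, 0.09], [-0.09, -0.02, 1.0]]
side 465.66600811328567 314.849831426244 198.704317864474 -0.0811359399094132 [ 0.154 -0.313  0.496] [[0.88, -0.47, -0.01], [0.24, 0.44, 0.86], [-0.4, -0.76, 0.5]]
0.1 [0.28716801 0.61028825 0.23043507] [-1.20297208e-04  2.18106495e-01  9.75924630e-01 -8.11332404e-04] 1.0003858274097908
```

View pics/top0.png

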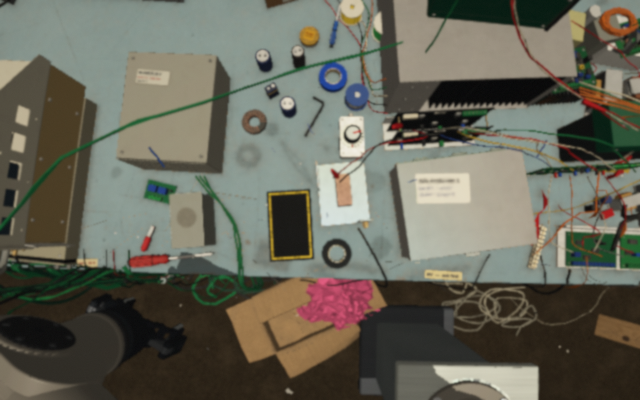

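View pics/side0.png

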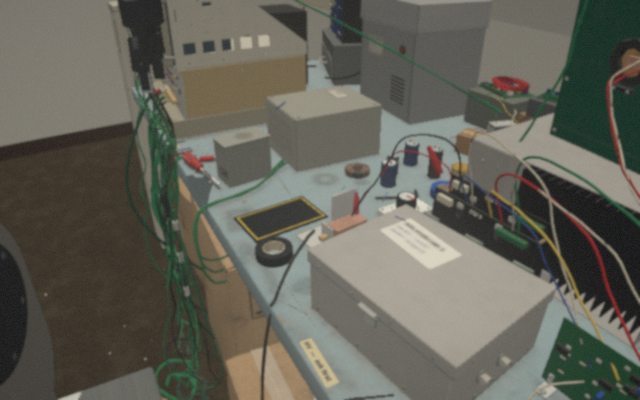

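Run:
```python
from h import *
im=cam.read_camera("top")
r=lambda x0,y0,x1,y1,k:cv2.resize(im[y0:y1,x0:x1],None,fx=k,fy=k,interpolation=cv2.INTER_CUBIC)
a=r(320,105,380,170,9);b=r(258,180,322,270,4)
o=np.zeros((585,796,3),np.uint8);o[:,:540]=a;o[:360,540:]=b
cv2.imwrite("pics/c1.png",o)
```

```text
(no output)
```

View pics/c1.png

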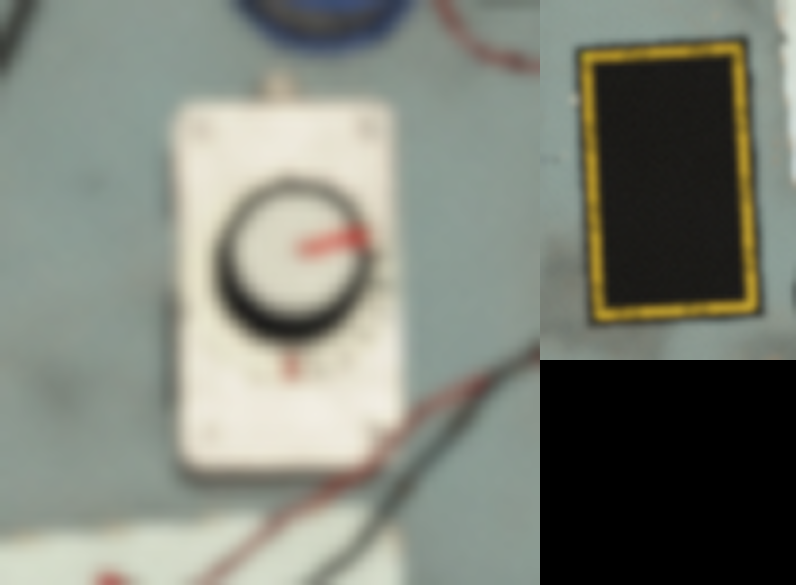

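Run:
```python
from h import *
def rect(c,z,off,k):
    P=np.array([at("top",off[0]+(x+.5)/k-.5,off[1]+(y+.5)/k-.5,z)[:2] for x,y in c]); m=P.mean(0)
    a=(P[0]+P[1]-P[2]-P[3])/2; b=(P[0]+P[3]-P[1]-P[2])/2
    print(P.round(4).tolist(),"c",m.round(4),"len",np.hypot(*a).round(4),np.hypot(*b).round(4),"yaw a",np.arctan2(a[1],a[0]).round(3),"b-90",(np.arctan2(b[1],b[0])-np.pi/2).round(3))
rect([(175,101),(393,98),(404,466),(182,471)],.035,(320,105),9)
rect([(36,48),(206,38),(222,314),(52,325)],.003,(258,180),4)
g=lambda x,y,z:at("top",320+(x+.5)/9-.5,105+(y+.5)/9-.5,z)
k=g(293,248,.062);z=g(291,367,.036);print("knob",k,"zero",z,"tab",g(366,236,.040), g(366,236,.062))
o=bot.get_obs();q=o["tool_rot"]
from scipy.spatial.transform import Rotation as R
print(R.from_quat(np.r_[q[1:],q[0]]).as_matrix().round(3),px("top",o["eef_pos"]),o["q"])
```

```text
[[0.6995, 0.3031], [0.7016, 0.2488], [0.6085, 0.2447], [0.6058, 0.2994]] c [0.6539 0.274 ] len 0.0935 0.0546 yaw a 0.042 b-90 0.044
[[0.5276, 0.4637], [0.5358, 0.3665], [0.3796, 0.353], [0.3706, 0.4488]] c [0.4534 0.408 ] len 0.1573 0.0969 yaw a 0.091 b-90 0.089
knob [0.65554651 0.27490108 0.062     ] zero [0.63239005 0.27307884 0.036     ] tab [0.66488672 0.25544617 0.04      ] [0.65894333 0.25738991 0.062     ]
[[-0.905  0.426 -0.001]
 [ 0.426  0.905 -0.001]
 [-0.    -0.001 -1.   ]] [158.03011094 314.31811023] [-1.2391143   0.47764782  0.02234529  1.55618452 -0.01151043  1.10930313
 -0.08308406]
```

Call:
{"api": "advance", "payload": {
  "plan": "-0.032,-0.01,0,0,1;-0.032,-0.01,0,0,1;-0.032,-0.01,0,0,1;-0.032,-0.01,0,0,1;-0.032,-0.01,0,0,1;-0.032,-0.01,0,0,1;-0.032,-0.01,0,0,1;-0.032,-0.01,0,0,1;-0.032,-0.01,0,0,1;-0.032,-0.01,0,0,1;-0.032,-0.01,0,0,1;-0.032,-0.01,0,0,1;-0.032,-0.01,0,0,1;-0.032,-0.01,0,0,1;0,0,0,-0.12,1;0,0,0,-0.12,1;0,0,0,-0.12,1;0,0,0,-0.12,1;0,0,0,0,1",
  "force": 40
}}

```text
t: 2.05
eef_pos: [0.633, 0.2931, 0.2308]
tool_rot: [-0.0, -0.021, 1.0, -0.0]
contact_force: [-1.0, 0.8, -0.1]
gripper_width: 0.998
grasp_force: 0.0
```

Add to h.py:
```python
from scipy.spatial.transform import Rotation as R
def go(xy,yaw):
    o=bot.get_obs();q=o["tool_rot"];M=R.from_quat(np.r_[q[1:],q[0]]).as_matrix()
    d=M.T@np.array([xy[0]-o["eef_pos"][0],xy[1]-o["eef_pos"][1],0]); y=np.arctan2(M[1,1],M[0,1])
    t=-((yaw-y+np.pi/2)%np.pi-np.pi/2)
    print("t",round(o["t"],2),"d",d.round(4),"turn",round(t,3),"pos",o["eef_pos"].round(4),"F",np.round(o["contact_force"],1),"w",round(o["gripper_width"],3),"g",round(o["grasp_force"],1),"q",np.round(o["q"],2),"z",M[:,2].round(4))
```

```bash
python3 -c "
from h import *
go((.654,.274),1.571+.043)
snap('side','s2',(320,80,520,230),4)"
```

```text
t 2.05 d [-0.0202 -0.02   -0.    ] turn -0.002 pos [0.633  0.2931 0.2308] F [-1.   0.8 -0.1] w 0.998 g 0.0 q [-0.54  0.52  0.03  1.5  -0.02  1.13  1.1 ] z [-9.e-04 -1.e-04 -1.e+00]
```

View pics/s2.png

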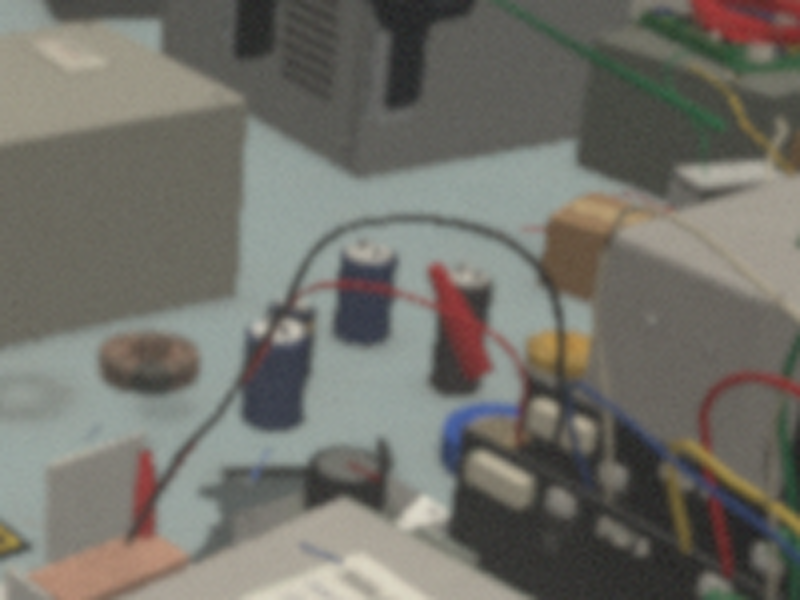

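Run:
```python
from h import *
for u,v in [(320+420/4,80+215/4),(320+300/4,80+270/4),(320+540/4,80+265/4)]:
    o,d=ray("side",u,v)
    for z in (.04,.07,.1,.13,.16):
        p=o+d*(z-o[2])/d[2]; print(p.round(3),px("top",p).round(0),end=" ")
    print()
```

```text
[0.916 0.531 0.04 ] [242.  22.] [0.866 0.476 0.07 ] [263.  37.] [0.816 0.42  0.1  ] [286.  52.] [0.766 0.364 0.13 ] [311.  70.] [0.716 0.309 0.16 ] [339.  88.] 
[0.798 0.499 0.04 ] [254.  72.] [0.755 0.445 0.07 ] [275.  85.] [0.713 0.392 0.1  ] [298.  99.] [0.67  0.338 0.13 ] [323. 115.] [0.628 0.285 0.16 ] [350. 133.] 
[0.929 0.435 0.04 ] [284.  18.] [0.878 0.386 0.07 ] [304.  32.] [0.827 0.336 0.1  ] [326.  48.] [0.776 0.287 0.13 ] [350.  65.] [0.725 0.238 0.16 ] [375.  85.]
```

Call:
{"api": "advance", "payload": {
  "plan": "-0.01,-0.01,0,0,1;-0.01,-0.01,0,0,1;0,0,0.03,0,1;0,0,0.03,0,1;0,0,0.03,0,1;0,0,0.03,0,1;0,0,0.02,0,1;0,0,0,0,1"
}}

```text
t: 2.9
eef_pos: [0.6528, 0.2716, 0.0876]
tool_rot: [-0.003, -0.019, 1.0, -0.002]
contact_force: [0.0, -0.4, -0.1]
gripper_width: 0.998
grasp_force: 0.0
```

```bash
python3 -c "
from h import *
go((.654,.274),1.571+.043)
snap('top','t3',(300,80,420,170),6)"
```

```text
t 2.9 d [-0.0013  0.0024 -0.    ] turn -0.005 pos [0.6528 0.2716 0.0876] F [ 0.  -0.4 -0.1] w 0.998 g 0.0 q [-0.5   0.67  0.03  1.58 -0.02  0.9   1.14] z [-0.0052 -0.0038 -1.    ]
```

View pics/t3.png

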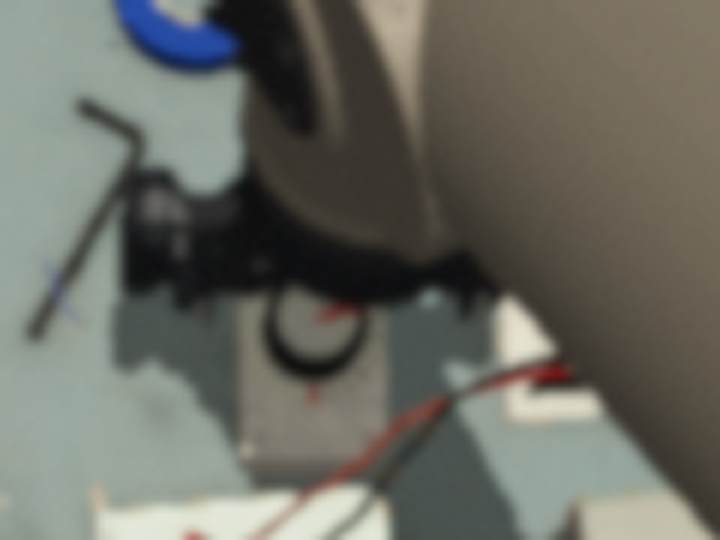

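Call:
{"api": "advance", "payload": {
  "plan": "-0.001,0.002,0.02,0,1;0,0,0.02,0,1;0,0,0.02,0,1;0,0,0.01,0,1;0,0,0,0,1;0,0,0,0,1"
}}

```text
t: 3.55
eef_pos: [0.656, 0.2764, 0.0227]
tool_rot: [0.001, -0.02, 1.0, 0.0]
contact_force: [0.1, 0.5, 0.4]
gripper_width: 1.002
grasp_force: 0.0
```

```bash
python3 -c "
from h import *
go((.654,.274),1.571+.043)"
```

```text
t 3.55 d [ 0.0021 -0.0023 -0.    ] turn -0.003 pos [0.656  0.2764 0.0227] F [0.1 0.5 0.4] w 1.002 g 0.0 q [-0.5   0.76  0.02  1.59 -0.02  0.79  1.14] z [ 1.9e-03  7.0e-04 -1.0e+00]
```

Call:
{"api": "advance", "payload": {
  "plan": "0.002,-0.002,0.01,0,1;0,0,0.008,0,1;0,0,0,0,1;0,0,0,0,0.8;0,0,0,0,0.6;0,0,0,0,0.5;0,0,0,0,0.4;0,0,0,0,0.4;0,0,0,0,0.4;0,0,0,0,0.4",
  "force": 40
}}

```text
t: 4.55
eef_pos: [0.6533, 0.2747, 0.0038]
tool_rot: [0.0, -0.02, 1.0, 0.0]
contact_force: [0.0, 0.5, 3.1]
gripper_width: 0.632
grasp_force: 44.2
```

```bash
python3 -c "
from h import *
go((.654,.274),1.571+.043)"
```

```text
t 4.55 d [-0.0007 -0.0007 -0.    ] turn -0.003 pos [0.6533 0.2747 0.0038] F [0.  0.5 3.1] w 0.632 g 44.2 q [-0.5   0.78  0.02  1.61 -0.02  0.76  1.14] z [ 9.e-04  9.e-04 -1.e+00]
```

Call:
{"api": "advance", "payload": {
  "plan": "0,0,-0.005,0,0.4;0,0,-0.01,0,0.4;0,0,-0.015,0,0.4;0,0,-0.02,0,0.4;0,0,-0.02,0,0.4;0,0,-0.02,0,0.4;0,0,-0.015,0,0.4;0,0,-0.01,0,0.4;0,0.01,0,0,0.4;0,0.02,0,0,0.4;0,0.02,0,0,0.4;0,0.02,0,0,0.4;0,0.02,0,0,0.4;0,0.02,0,0,0.4;0,0.01,0,-0.045,0.4;0,0,0,0,0.4;0,0,0,0,0.4"
}}

```text
t: 6.25
eef_pos: [0.6484, 0.3931, 0.1181]
tool_rot: [0.0, -0.042, 0.999, -0.001]
contact_force: [-0.4, -0.9, -4.0]
gripper_width: 0.63
grasp_force: 43.3
```

```bash
python3 -c "
from h import *
go((.4484,.4075),1.661)"
```

```text
t 6.25 d [ 0.1981  0.0313 -0.    ] turn -0.005 pos [0.6484 0.3931 0.1181] F [-0.4 -0.9 -4. ] w 0.63 g 43.3 q [-0.64  0.72  0.02  1.42 -0.01  1.01  1.04] z [ 1.0e-04 -1.2e-03 -1.0e+00]
```

Call:
{"api": "advance", "payload": {
  "plan": "0.009,0.0015,0,-0.005,0.4;0.018,0.003,0,0,0.4;0.02,0.003,0,0,0.4;0.02,0.003,0,0,0.4;0.02,0.003,0,0,0.4;0.02,0.003,0,0,0.4;0.02,0.003,0,0,0.4;0.02,0.003,0,0,0.4;0.02,0.003,0,0,0.4;0.016,0.003,0,0,0.4;0.01,0.003,0,0,0.4;0.005,0.0025,0,0,0.4;0,0,0.02,0,0.4;0,0,0.02,0,0.4;0,0,0.01,0,0.4;0,0,0,0,0.4;0,0,0,0,0.4;0,0,0,0,0.4"
}}

```text
t: 8.05
eef_pos: [0.4487, 0.4107, 0.0693]
tool_rot: [0.001, -0.045, 0.999, 0.001]
contact_force: [-0.0, -0.2, -4.4]
gripper_width: 0.628
grasp_force: 43.6
```

```bash
python3 -c "
from h import *
go((.4484,.4075),1.661)
im=cam.read_camera('top')[170:280,230:350];s=cam.read_camera('side')[140:275,200:350]
a=cv2.resize(im,None,fx=3.3,fy=3.3,interpolation=2);b=cv2.resize(s,None,fx=2.6,fy=2.6,interpolation=2)
o=np.zeros((370,800,3),np.uint8);o[:a.shape[0],:a.shape[1]]=a;o[:b.shape[0],400:400+b.shape[1]]=b
cv2.imwrite('pics/c4.png',o)"
```

```text
t 8.05 d [ 0.0005 -0.0031 -0.    ] turn -0.0 pos [0.4487 0.4107 0.0693] F [-0.  -0.2 -4.4] w 0.628 g 43.6 q [-0.83  0.56 -0.01  1.85  0.01  0.73  0.81] z [ 0.0013  0.0014 -1.    ]
```

View pics/c4.png

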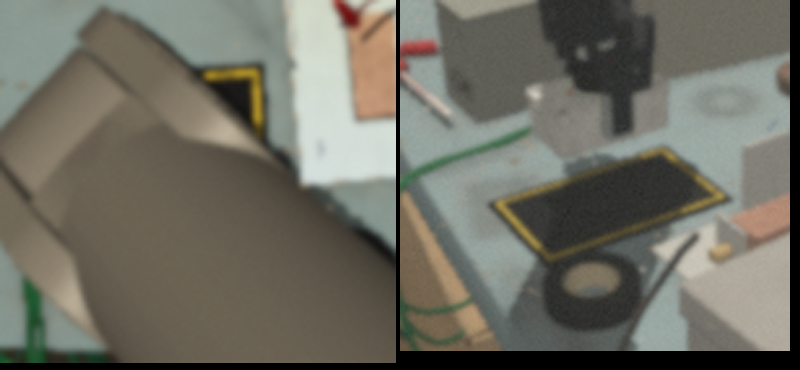

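Call:
{"api": "advance", "payload": {
  "plan": "0,-0.003,0.015,0,0.4;0,0,0.015,0,0.4;0,0,0.015,0,0.4;0,0,0.008,0,0.4;0,0,0.003,0,0.4;0,0,0.002,0,0.4;0,0,0.001,0,0.4;0,0,0,0,0.4;0,0,0,0,0.4"
}}

```text
t: 9.05
eef_pos: [0.4484, 0.4074, 0.0098]
tool_rot: [0.0, -0.045, 0.999, 0.0]
contact_force: [0.5, -0.4, -4.0]
gripper_width: 0.63
grasp_force: 43.6
```

```bash
python3 -c "
from h import *
go((.4484,.4075),1.661)"
```

```text
t 9.05 d [0.     0.0001 0.    ] turn -0.0 pos [0.4484 0.4074 0.0098] F [ 0.5 -0.4 -4. ] w 0.63 g 43.6 q [-0.83  0.65 -0.01  1.87  0.02  0.63  0.81] z [ 6.e-04  7.e-04 -1.e+00]
```

Call:
{"api": "advance", "payload": {
  "plan": "0,0,0.001,0,0.4;0,0,0.001,0,0.4;0,0,0.0007,0,0.4;0,0,0,0,0.4;0,0,0,0,0.4"
}}

```text
t: 9.55
eef_pos: [0.4481, 0.4072, 0.0068]
tool_rot: [0.0, -0.045, 0.999, 0.0]
contact_force: [-1.2, -0.5, -2.2]
gripper_width: 0.632
grasp_force: 44.0
```

Call:
{"api": "advance", "payload": {
  "plan": "0,0,0.0006,0,0.4;0,0,0,0,0.4;0,0,0,0,0.4"
}}

```text
t: 9.85
eef_pos: [0.4481, 0.4071, 0.0067]
tool_rot: [-0.0, -0.045, 0.999, 0.0]
contact_force: [-2.0, -2.0, 5.0]
gripper_width: 0.632
grasp_force: 44.8
```

Call:
{"api": "advance", "payload": {
  "plan": "0,0,0,0,0.65;0,0,0,0,0.7;0,0,0,0,0.8;0,0,0,0,1;0,0,0,0,1;0,0,-0.01,0,1;0,0,-0.02,0,1;0,0,-0.03,0,1;0,0,-0.03,0,1;0,0,-0.03,0,1;0,0,0,0,1"
}}

```text
t: 10.95
eef_pos: [0.4504, 0.4093, 0.1313]
tool_rot: [0.003, -0.045, 0.999, 0.003]
contact_force: [0.1, 0.7, 0.3]
gripper_width: 0.997
grasp_force: 0.0
```

Call:
{"api": "advance", "payload": {
  "plan": "0,0,-0.02,0,1;0.01,0.01,-0.03,0,1;0.02,0.02,-0.03,0,1;0.02,0.025,0,0,1;0.02,0.025,0,0,1;0.02,0.025,0,0,1;0.02,0.025,0,0,1;0.02,0.025,0,0,1;0.02,0.025,0,0,1;0.01,0.01,0,0,1;0,0,0,0,1"
}}

```text
t: 12.05
eef_pos: [0.2692, 0.583, 0.2058]
tool_rot: [-0.001, -0.047, 0.999, 0.0]
contact_force: [-0.3, 0.5, 0.3]
gripper_width: 1.0
grasp_force: 0.0
```

Run:
```python
from h import *
go((.4484,.4075),1.661)
im=cam.read_camera('top')
r=lambda x0,y0,x1,y1,k:cv2.resize(im[y0:y1,x0:x1],None,fx=k,fy=k,interpolation=cv2.INTER_CUBIC)
a=r(255,180,325,270,6);b=r(270,200,312,242,9)
o=np.zeros((540,798,3),np.uint8);o[:,:420]=a;o[:378,420:]=b
cv2.imwrite("pics/c5.png",o)
```

```text
t 12.05 d [-0.1619 -0.1916 -0.0002] turn 0.004 pos [0.2692 0.583  0.2058] F [-0.3  0.5  0.3] w 1.0 g 0.0 q [-1.18  0.45 -0.08  1.66  0.04  1.03  0.4 ] z [-1.1e-03  1.0e-04 -1.0e+00]
```

View pics/c5.png

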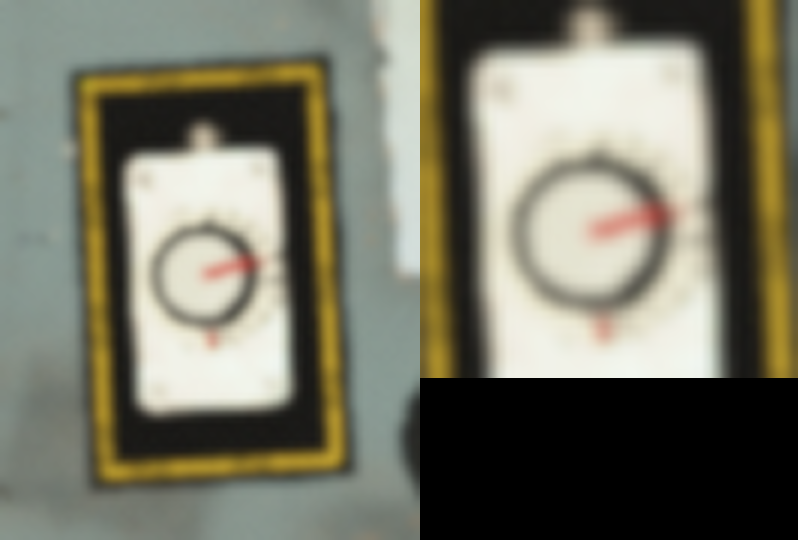

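Run:
```python
from h import *
g=lambda x,y,z,k,ox,oy:at("top",ox+(x+.5)/k-.5,oy+(y+.5)/k-.5,z)[:2]
for c,z in (([(123,151),(281,146),(295,408),(136,415)],.038),([(73,75),(327,60),(352,471),(96,488)],.003)):
    P=np.array([g(x,y,z,6,255,180) for x,y in c]); a=(P[0]+P[1]-P[2]-P[3])/2; b=(P[0]+P[3]-P[1]-P[2])/2
    print(P.mean(0).round(4),np.hypot(*a).round(4),np.hypot(*b).round(4),np.arctan2(a[1],a[0]).round(3),(np.arctan2(b[1],b[0])-np.pi/2).round(3))
h=lambda x,y,z:g(x-420,y,z,9,270,200)
k=h(590,232,.065); zm=h(603,328,.039); r0=h(594,232,.065); r1=h(655,217,.065); tip=h(674,211,.043)
print("knob",k,"zero",zm)
an=lambda d:np.arctan2(d[1],d[0])
z=an(zm-k)
for d in (r1-r0,r1-k,tip-k): print(((an(d)-(.091+np.pi))%(2*np.pi)).round(3),((an(d)-z)%(2*np.pi)).round(3),np.hypot(*d).round(4))
```

```text
[0.4492 0.4061] 0.0958 0.0578 0.084 0.065
[0.4529 0.4079] 0.1562 0.0969 0.091 0.09
knob [0.45016203 0.40584873] zero [0.42777508 0.40412588]
1.748 1.762 0.0148
1.734 1.748 0.0157
1.808 1.823 0.0193
```

Call:
{"api": "advance", "payload": {
  "plan": "-0.01,-0.01,0,-0.05,1;-0.02,-0.022,0,-0.1,1;0,0,0,-0.13,1;0,0,0,-0.13,1;0,0,0,-0.13,1;0,0,0,-0.13,1;0,0,0,-0.13,1;0,0,0,0,1;0,0,0,0,1",
  "force": 25
}}

```text
t: 13.0
eef_pos: [0.3072, 0.5525, 0.206]
tool_rot: [0.0, -0.428, 0.904, -0.0]
contact_force: [-0.0, 0.0, -0.7]
gripper_width: 0.996
grasp_force: 0.0
```

```bash
python3 -c "
from h import *
go((.449,.4065),1.661+.8)"
```

```text
t 13.0 d [ 2.300e-02 -2.022e-01  2.000e-04] turn -0.006 pos [0.3072 0.5525 0.206 ] F [-0.   0.  -0.7] w 0.996 g 0.0 q [-0.99  0.44 -0.23  1.68  0.11  1.04  1.2 ] z [ 6.e-04 -7.e-04 -1.e+00]
```

Call:
{"api": "advance", "payload": {
  "plan": "0.001,-0.01,0,0,1;0.002,-0.02,0,0,1;0.0025,-0.02,0,0,1;0.0025,-0.022,0,0,1;0.0025,-0.022,0,0,1;0.0025,-0.022,0,0,1;0.0025,-0.022,0,0,1;0.0025,-0.022,0,0,1;0.0025,-0.022,0,0,1;0.002,-0.01,0,0,1;0.0015,-0.006,0,0,1;0,0,0.02,0,1;0,0,0.03,0,1;0,0,0.03,0,1;0,0,0.02,0,1;0,0,0,0,1;0,0,0,0,1;0,0,0,0,1",
  "force": 25
}}

```text
t: 14.8
eef_pos: [0.4446, 0.4118, 0.1075]
tool_rot: [0.001, -0.431, 0.903, 0.001]
contact_force: [1.2, -1.1, -0.3]
gripper_width: 0.997
grasp_force: 0.0
```

```bash
python3 -c "
from h import *
go((.449,.4065),1.661+.8)"
```

```text
t 14.8 d [ 0.0014 -0.0067 -0.    ] turn 0.0 pos [0.4446 0.4118 0.1075] F [ 1.2 -1.1 -0.3] w 0.997 g 0.0 q [-0.72  0.51 -0.17  1.82  0.11  0.82  1.51] z [ 0.0016  0.002  -1.    ]
```

Call:
{"api": "advance", "payload": {
  "plan": "0.0015,-0.0065,0,0,1;0,0,0.015,0,1;0,0,0.015,0,1;0,0,0.015,0,1;0,0,0.01,0,1;0,0,0.005,0,1;0,0,0.003,0,1;0,0,0,0,1;0,0,0,0,1",
  "force": 25
}}

```text
t: 15.7
eef_pos: [0.4485, 0.4058, 0.0434]
tool_rot: [0.0, -0.431, 0.903, 0.0]
contact_force: [0.4, 0.0, 0.3]
gripper_width: 0.999
grasp_force: 0.0
```

```bash
python3 -c "
from h import *
go((.449,.4065),1.661+.8)"
```

```text
t 15.7 d [-0.0009  0.0001  0.    ] turn 0.0 pos [0.4485 0.4058 0.0434] F [0.4 0.  0.3] w 0.999 g 0.0 q [-0.72  0.6  -0.16  1.86  0.14  0.7   1.5 ] z [ 5.e-04  6.e-04 -1.e+00]
```

Call:
{"api": "advance", "payload": {
  "plan": "-0.001,0,-0.001,0,0.7;0,0,0,0,0.6;0,0,0,0,0.55;0,0,0,0,0.5;0,0,0,0,0.48;0,0,0,0,0.46;0,0,0,0,0.44;0,0,0,0,0.42;0,0,0,0,0.4;0,0,0,0,0.4;0,0,0,0,0.4",
  "force": 20
}}

```text
t: 16.8
eef_pos: [0.4489, 0.4061, 0.0441]
tool_rot: [0.0, -0.431, 0.903, -0.0]
contact_force: [-1.0, -0.5, 3.4]
gripper_width: 0.435
grasp_force: 20.0
```

```bash
python3 -c "
from h import *
go((.449,.4065),1.661+.8);print(bot.get_obs()['torque'])"
```

```text
t 16.8 d [-0.0003  0.0002 -0.    ] turn -0.0 pos [0.4489 0.4061 0.0441] F [-1.  -0.5  3.4] w 0.435 g 20.0 q [-0.72  0.6  -0.16  1.85  0.14  0.7   1.51] z [ 0. -0. -1.]
[-0.25412245  0.09688266  0.04333027]
```

Call:
{"api": "advance", "payload": {
  "plan": "0,0,0,0.05,0.4;0,0,0,0.1,0.4;0,0,0,0.1,0.4;0,0,0,0.1,0.4;0,0,0,0.1,0.4;0,0,0,0.1,0.4;0,0,0,0.1,0.4;0,0,0,0.1,0.4;0,0,0,0.1,0.4;0,0,0,0.1,0.4;0,0,0,0.1,0.4;0,0,0,0.1,0.4;0,0,0,0.1,0.4;0,0,0,0.1,0.4;0,0,0,0.1,0.4;0,0,0,0.1,0.4;0,0,0,0.1,0.4;0,0,0,0.1,0.4;0,0,0,0,0.4;0,0,0,0,0.4"
}}

```text
t: 18.8
eef_pos: [0.4489, 0.4075, 0.0442]
tool_rot: [0.0, 0.415, 0.91, 0.001]
contact_force: [-0.6, 4.5, 0.8]
gripper_width: 0.437
grasp_force: 20.6
```

```bash
python3 -c "
from h import *
go((.449,.4062),1.661+.8-1.75)
print(bot.get_obs()['torque'])
"
```

```text
t 18.8 d [-0.001  -0.0008 -0.    ] turn 0.004 pos [0.4489 0.4075 0.0442] F [-0.6  4.5  0.8] w 0.437 g 20.6 q [-1.06  0.61  0.3   1.88 -0.27  0.69  0.11] z [ 8.0e-04  1.6e-03 -1.0e+00]
[ 0.75406922 -0.0458178  -0.01376166]
```

Call:
{"api": "advance", "payload": {
  "plan": "0,0,0,0,0.5;0,0,0,0,0.6;0,0,0,0,0.8;0,0,0,0,1;0,0,0,0,1;0,0,-0.01,0,1;0,0,-0.02,0,1;0,0,-0.03,0,1;0,0,-0.03,0,1;0,0,-0.03,0,1;0,0,-0.02,0,1;0,0.02,-0.02,0,1;0,0.03,0,0,1;0,0.03,0,0,1"
}}

```text
t: 20.2
eef_pos: [0.5104, 0.4593, 0.2063]
tool_rot: [0.0, 0.417, 0.909, 0.001]
contact_force: [0.4, 0.4, 0.3]
gripper_width: 1.003
grasp_force: 0.0
```

```bash
python3 -c "
from h import *
go((.269,.583),.71)
"
```

```text
t 20.2 d [ 2.513e-01 -1.021e-01 -1.000e-04] turn 0.001 pos [0.5104 0.4593 0.2063] F [0.4 0.4 0.3] w 1.003 g 0.0 q [-1.08  0.54  0.37  1.57 -0.21  1.07  0.06] z [ 0.0015  0.0022 -1.    ]
```

Call:
{"api": "advance", "payload": {
  "plan": "0.01,-0.005,0,0,1;0.025,-0.011,0,0,1;0.025,-0.011,0,0,1;0.025,-0.011,0,0,1;0.025,-0.011,0,0,1;0.025,-0.011,0,0,1;0.025,-0.011,0,0,1;0.025,-0.011,0,0,1;0.025,-0.011,0,0,1;0.025,-0.011,0,0,1;0.01,-0.005,0,0,1;0,0,0,0,1"
}}

```text
t: 21.4
eef_pos: [0.2649, 0.5735, 0.2043]
tool_rot: [-0.0, 0.415, 0.91, -0.0]
contact_force: [0.2, -0.5, -0.8]
gripper_width: 0.999
grasp_force: 0.0
```

Run:
```python
from h import *
go((.449,.4062),.71)
im=cam.read_camera('top')
r=lambda x0,y0,x1,y1,k:cv2.resize(im[y0:y1,x0:x1],None,fx=k,fy=k,interpolation=cv2.INTER_CUBIC)
a=r(255,180,325,270,6);b=r(270,200,312,242,9)
o=np.zeros((540,798,3),np.uint8);o[:,:420]=a;o[:378,420:]=b
cv2.imwrite("pics/c6.png",o)
```

```text
t 21.4 d [-2.47e-01  2.95e-02 -2.00e-04] turn 0.005 pos [0.2649 0.5735 0.2043] F [ 0.2 -0.5 -0.8] w 0.999 g 0.0 q [-1.48  0.44  0.33  1.71 -0.17  1.01 -0.38] z [-8.e-04  2.e-04 -1.e+00]
```

View pics/c6.png

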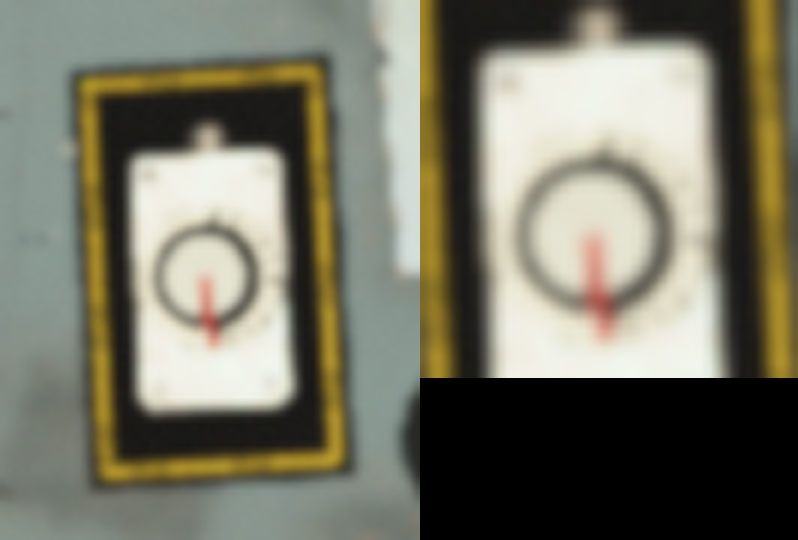

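Run:
```python
from h import *
def fit(full,lab):
    # full: 420x540 crop at x6, offset 255,180
    g=cv2.cvtColor(full,cv2.COLOR_BGR2GRAY)
    m=np.zeros_like(g); m[100:455,110:330]=(g[100:455,110:330]>125)*255
    m=cv2.morphologyEx(m,cv2.MORPH_OPEN,np.ones((41,41)))
    hsv=cv2.cvtColor(full,cv2.COLOR_BGR2HSV); y=cv2.inRange(hsv,(18,120,80),(35,255,255))
    for mm,z in ((m,.038),(y,.003)):
        # edges: left/right boundaries per row (robust line fit in world)
        L=[];Rr=[]
        rows=range(185,385) if z>.01 else range(120,430)
        for r in rows:
            xs=np.flatnonzero(mm[r]); 
            if len(xs)<2: continue
            for S,x in((L,xs[0]),(Rr,xs[-1])): S.append(at("top",255+(x+.5)/6-.5,180+(r+.5)/6-.5,z)[:2])
        out=[]
        for S in(L,Rr):
            l=cv2.fitLine(np.float32(S),cv2.DIST_HUBER,0,.01,.01).ravel(); out.append(round(float(np.arctan(l[1]/l[0])),4))
        print(lab,z,out,np.mean([np.mean(L,0),np.mean(Rr,0)],0).round(4))
fit(cv2.imread("pics/c5.png")[:,:420],"before"); 
im=np.mean([cam.read_camera("top").astype(float) for _ in range(8)],0).astype(np.uint8)
big=cv2.resize(im[180:270,255:325],None,fx=6,fy=6,interpolation=cv2.INTER_CUBIC); fit(big,"after")
b=cv2.resize(im[200:242,270:312],None,fx=14,fy=14,interpolation=cv2.INTER_CUBIC)
cv2.imwrite("pics/c7.png",b)
```

```text
before 0.038 [0.0855, 0.0851] [0.4473 0.409 ]
before 0.003 [0.0829, 0.0849] [0.4521 0.4082]
after 0.038 [0.0767, 0.0811] [0.4473 0.4081]
after 0.003 [0.0826, 0.0853] [0.4521 0.4081]
```

View pics/c7.png

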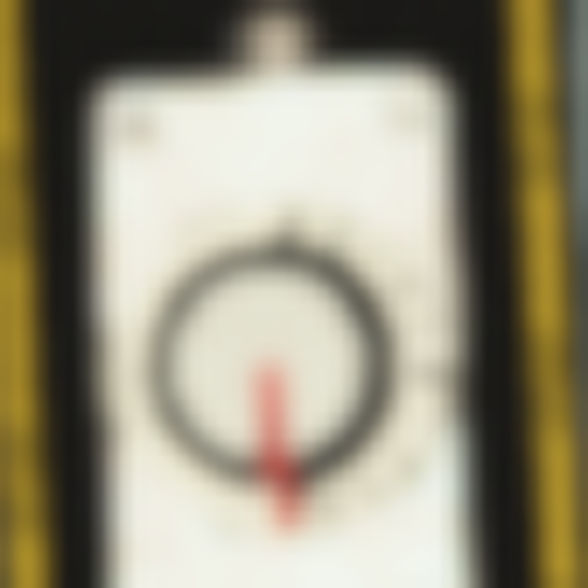

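Run:
```python
from h import *
h=lambda x,y,z:at("top",270+(x+.5)/14-.5,200+(y+.5)/14-.5,z)[:2]
an=lambda d:np.arctan2(d[1],d[0])
im=np.mean([cam.read_camera("top").astype(float) for _ in range(8)],0).astype(np.float32)
b=cv2.resize(im[200:242,270:312],None,fx=14,fy=14,interpolation=cv2.INTER_CUBIC)
red=np.clip(b[:,:,2]-b[:,:,1]-20,0,None)
for r0,r1,z in((370,400,.065),(400,430,.065),(430,460,.065),(480,500,.042),(500,515,.040),(515,535,.039)):
    w=red[r0:r1]; x=(w*np.arange(588)).sum()/w.sum(); y=(w*np.arange(r0,r1)[:,None]).sum()/w.sum(); print(round(x,1),round(y,1),h(x,y,z).round(4))
p=lambda r0,r1,z:(lambda w:h((w*np.arange(588)).sum()/w.sum(),(w*np.arange(r0,r1)[:,None]).sum()/w.sum(),z))(red[r0:r1])
print("line",an(p(430,460,.065)-p(370,400,.065))-(.08-np.pi))
```

```text
242.9 386.2 [0.4463 0.409 ]
258.4 414.5 [0.4421 0.4065]
290.7 445.7 [0.4375 0.4015]
297.3 489.0 [0.4311 0.4021]
309.1 506.7 [0.4285 0.4003]
324.8 522.2 [0.4261 0.3979]
line 0.6295133066364773
```

Run:
```python
from h import *
h=lambda x,y,z:at("top",270+(x+.5)/14-.5,200+(y+.5)/14-.5,z)[:2]
im=np.mean([cam.read_camera("top").astype(float) for _ in range(8)],0).astype(np.float32)
b=cv2.resize(im[200:242,270:312],None,fx=14,fy=14,interpolation=cv2.INTER_CUBIC)
red=np.clip(b[:,:,2]-b[:,:,1]-30,0,None); red[:,:240]=0; red[:,325:]=0
def rows(r0,r1,z):
    w=red[r0:r1]; x=(w*np.arange(588)).sum()/w.sum(); y=(w*np.arange(r0,r1)[:,None]).sum()/w.sum(); P=h(x,y,z); print(round(x,1),round(y,1),P.round(4)); return P
an=lambda d:np.arctan2(d[1],d[0])-(.081-np.pi)
P=[rows(*a) for a in((370,400,.065),(400,430,.065),(430,460,.065),(480,500,.042),(500,515,.040),(515,535,.039))]
print("line",an(P[2]-P[0]),an(P[1]-P[0]))
k=np.array([.4473,.4081])
# knob centre from dark ring
for z,c in ((.065,(268,365)),): print("ring centre",h(*c,z))
for p in P[2:]: print("from lid centre-line",((an(p-np.array([.4485,.4082]))+np.pi)%(2*np.pi)-np.pi).round(3))
```

```text
270.1 387.7 [0.4462 0.4049]
271.5 414.6 [0.4421 0.4046]
274.1 446.2 [0.4374 0.404 ]
283.6 488.7 [0.4311 0.4042]
287.0 506.5 [0.4284 0.4037]
287.3 519.3 [0.4264 0.4037]
line 0.02057657342555297 0.0028040967764493274
ring centre [0.44959672 0.40533297]
from lid centre-line 0.28
from lid centre-line 0.145
from lid centre-line 0.137
from lid centre-line 0.12
```

```bash
python3 -c "
from station import bot, cam
print(bot.hand_in())"
```

```text
the job is handed in; nothing more can be done
None
```

The job is handed in: the box lies flat on the mat, square with it to about 0.005 rad and wholly inside the border; its pointer is at the red zero mark to within about 0.03 rad, and the tape roll was never touched. No verdict came back.

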